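Slide the capsule plate under the leaf spring

ROBOT

A 7-joint arm with a two-finger parallel gripper is mounted at the origin on the work surface. World frame = base frame: x ahead of the robot, y to its left, z up, the work surface at z = 0. Lengths are in m, angles in degrees, forces in N, time in s.
With the tool pointing down it reaches from about 0.35 to 0.9 m from the base axis. Payload 19.9 kg.
Tool frame: the origin (TCP) lies at the very end of the fingers, on their centre line; the grasp point (between the pads) lies 19 mm behind it; z points along the fingers, y is the line along which they close (so a half turn about z gives the same grasp; the last joint's range is limited). The gripper opens to 85 mm and grips with 20 to 120 N. Pads are 22 mm wide; open, the fingers measure 114 mm over their backs; the gripper's body (76 mm by 85 mm) begins 54 mm behind the grasp point. The pads swing forward as they close: fully open they stand 13 mm farther back than shut.
Start: joints at [61.507, 23.915, -0.59, 92.452, 0.269, 63.638, -3.037], TCP at [0.275, -0.561, 0.231] pointing down, gripper open.
Joint ranges: [-161.28, 161.28], [-22.2, 115.67], [-73.04, 71.86], [3.21, 147.25], [-68.34, 248.33], [10.77, 114.83], [-161.83, 161.83]. Speed limits (degrees/s): [108.29, 108.29, 136.94, 136.94, 172.46, 172.46, 172.46].

INTERFACE

Orientations are given as a 3x3 rotation matrix whose columns are the frame's x, y, z axes.
In Python, from cell import bot, hand, capture, camera_model, order gives the robot as it stands. The module is installed in compiled form; this text tells all that it offers. Calls block until the motion is done:
- bot.reach(position, orientation): joint-space move of the TCP to a pose.
- bot.movel(position, rotation=None, feed=0.15): straight line of the TCP; rotation=None keeps the orientation; feed is the mean speed in m/s.
- bot.movej(angles): joint-space move.
- hand.command_gripper(opening, grip_force=None): finger opening in m; grip_force is the grip in N (None keeps the last); returns when the fingers have stopped.
- bot.sleep(seconds).
- bot.solve_ik(position, orientation): joint angles nearest the present ones, or None.
- capture(name): name is "scene" or "top" or "wrist"; returns the picture (384x512x3 uint8, blue, green, red); there is no depth.
- camera_model(name): a dict with "camera_matrix" (3x3 intrinsics, pixels), "R" (3x3) and "t" (3): a world point X has camera coordinates R X + t. Camera axes: x right, y down, z forward; pixel columns grow to the right and rows downward; lengths in m; the calibration is good to about 2 mm. A picture is of the moment at which its call begins: read the wrist's pose just before it. camera_model takes no time and is no camera call; for the wrist camera it gives the pose at the moment of the call.
A pose or a line that the arm cannot do raises bot.PlanningError and nothing moves.
- order.sign_off(): hands the job in; it is judged then, once.
Readings, each from a call of its own:
- bot.get_time(): time.
- bot.get_joint_pos(): joint angles.
- bot.get_qvel(): joint speeds.
- bot.get_joint_torque(): joint torques, N m.
- bot.get_tool_pos(): TCP position.
- bot.get_orientation(): TCP orientation.
- bot.get_wrist_force(): force on the tool from outside, world axes, zero at the start.
- bot.get_wrist_torque(): the same for the moment, N m.
- bot.get_gripper_width(): finger opening in m.
- bot.get_grasp_force(): force on a finger pad.
Only numpy, scipy, OpenCV 4.12 (cv2) and the standard library are available. Lean on these libraries where they do the work, as an engineer would, in place of code of your own. Each camera call takes 0.05 s, during which the arm holds its last target. There are 200 camera calls.

TASK

Load the white capsule plate into the capsule filler's dock: with the fingertips, press the plate's rear pad down hard so that the sprung bed sinks and the plate clears the blue bridge, and keep it pressed while you slide it on under the bridge and the steel leaf spring until it is fully home against the end stop and the green bed has sprung back up behind it. Only press and slide the plate, never pick it up; let go at the end, and leave the jars, boxes and tools around it where they stand.

Things in the scene. Friction and masses are not known exactly. Their poses are not given: they have to be found in the camera images.
- dock: The fixed loading dock, 280 x 115 mm, flat on the bench. Origin at bench level; +x is the direction in which the plate slides, z up. In its frame: dark guide rails on both sides (inner faces y = +-46.5 mm, tops 38 mm above the bench, x -90 to 190 mm); green sprung bed x -80 to 20 mm; then the aluminium dock floor, 20 mm above the bench.
- bridge (a point): Middle of the lower front edge of the blue rigid bridge that crosses the channel: dock x = 85 mm, 38.5 mm above the bench. The bridge is 14 mm long in the slide direction and its top is 56 mm above the bench. The plate must pass under it.
- plate: Loose white capsule plate, 150 (x) x 90 (y) x 14 mm, about 150 g; x along the slide. Origin at the centre of its underside. It starts on the green bed between the rails, underside 30 mm above the bench, front edge 5 to 20 mm short of the bridge and too high to pass under it. Home: front edge on the end stop, origin at dock x = 100 mm, underside 20 mm above the bench.
- press_pad (a point): Point on the plate's top in the middle of the grey pad where the fingertips press. The flat pad runs from the plate's rear edge 40 mm forward to the red rib; this point is 22 mm behind the rib's rear face and 18 mm ahead of the rear edge.
- rib (a point): Middle of the rear face of the red rib on the plate, 3.5 mm above the plate's top. The rib is 12 mm long, 90 mm wide, 7 mm high: fingertips on the pad push forward against this face. With the plate home the face is at dock x = 65 mm and the rib ends 8 mm short of the bridge.
- bed (a joint): How far the green bed (100 x 88 mm) is pressed down, m: 0 up (top 30 mm above the bench), 0.0095 fully down (0.5 mm above the dock floor). About 2 N of push on the plate starts it down, about 10 N bottoms it. The plate needs 0.0055 to pass under the bridge. The bed springs up by itself behind the plate once that is home.
- leaf (a joint): Angle by which the steel leaf is lifted, rad: 0 at rest. It hangs from the rear of the bridge and trails along the slide, its tip (dock x = 143 mm) 29 mm above the bench; the plate's front edge lifts it to about 0.11 and it then presses down on the plate with about 4 N.
- stop (a point): Foot of the blue end stop's face, at the dock floor's height, on the channel's middle line: dock x = 175 mm. The stop's top is 46 mm above the bench.
- jar_small: White jar with red lid, 56 mm across, 65 mm high, beside the dock. Origin at the centre of its underside. Leave alone.
- carton: Small cardboard carton 75 x 45 x 55 mm beside the dock. Origin at the centre of its underside. Leave alone.
- tamper: Capsule tamper: white slab 85 x 50 x 10 mm with a blue knob, 46 mm high in all, beside the dock. Origin at the centre of its underside. Leave alone.
- spatula: Spatula 160 mm long lying beside the dock. Leave alone.
- jar_big: White jar with red lid, 90 mm across, 120 mm high, away from the dock. Origin at the centre of its underside. Leave alone.
- amber_bottle: Amber bottle, 64 mm across, 140 mm high, away from the dock. Origin at the centre of its underside. Leave alone.
- mortar: White bowl (mortar), 100 mm across, 60 mm high, away from the dock. Origin at the centre of its underside. Leave alone.
Not all that is in view belongs to the job. Leave any pink or purple look-alike of the plate alone.

How it is judged:
By the outcome, as a careful person would: the job done as asked, in the order asked, and still so for the second after the job is handed in, with the robot touching nothing.
It also fails if it takes over 48 s, if anything falls off the work surface, if the arm or the gripper's body presses on something with over 40 N, if the wrist force passes 120 N, or if a joint passes its speed limit or range.

## Working session

There is one attempt and no reset: what is moved stays moved. The work goes in short steps, each a Python script; the robot and the scene stay as the last script left them, time stands still between calls to the robot, and variables do not carry over. Pictures are saved under pics/ and viewed, at most 10 in all, crops included, and the job is handed in when it is done.

```bash
mkdir -p pics; python3 - <<'E'
from cell import *
import cv2,numpy as np
for n in("scene","top"):
    cv2.imwrite(f"pics/{n}0.png",capture(n)); m=camera_model(n); print(n,m["camera_matrix"].tolist(),(-m["R"].T@m["t"]).round(3), m["R"][2].round(2))
print(bot.get_time(),bot.get_orientation().round(3).tolist() if hasattr(bot.get_orientation(),'round') else bot.get_orientation())
E
```

```text
scene [[425.0177467178656, 0.0, 254.1748798819825], [0.0, 425.0177467178656, 192.04562581549507], [0.0, 0.0, 1.0]] [0.99  0.839 0.954] [-0.34 -0.66 -0.67]
top [[437.61687962282946, 0.0, 248.31271135409028], [0.0, 437.61687962282946, 189.1208987982304], [0.0, 0.0, 1.0]] [ 0.403 -0.011  1.641] [ 0.09 -0.01 -1.  ]
0.1 [[0.898, 0.44, -0.001], [0.44, -0.898, 0.001], [-0.0, -0.001, -1.0]]
```

View pics/top0.png

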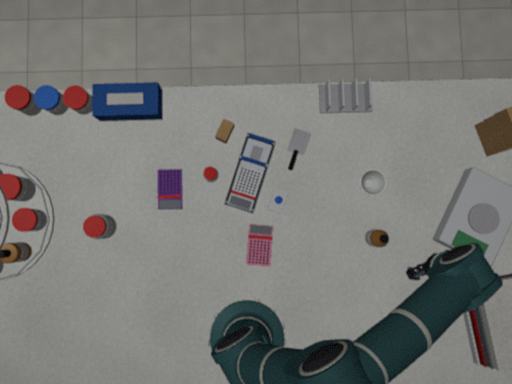

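View pics/scene0.png

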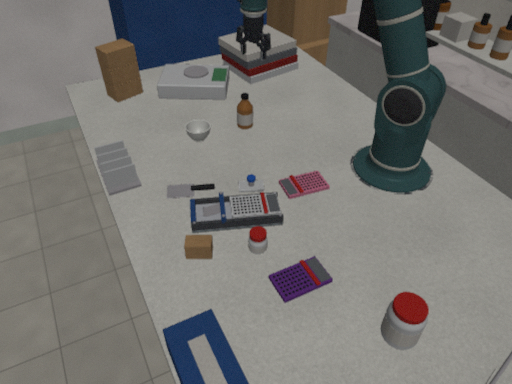

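The dock is near top pixel (250,172), sliding away from the robot; the jar is at (210,173), the tamper at (278,200), the carton at (225,130) and the spatula at (297,148). I'll zoom in on it.

```bash
python3 - <<'E'
import cv2,numpy as np
a=cv2.imread("pics/top0.png")[122:222,195:315]; cv2.imwrite("pics/topc.png",cv2.resize(a,None,fx=6,fy=6,interpolation=cv2.INTER_CUBIC))
a=cv2.imread("pics/scene0.png")[175:245,175:295]; cv2.imwrite("pics/scc.png",cv2.resize(a,None,fx=6.6,fy=6.6,interpolation=cv2.INTER_CUBIC))
E
```

```text
(no output)
```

View pics/topc.png

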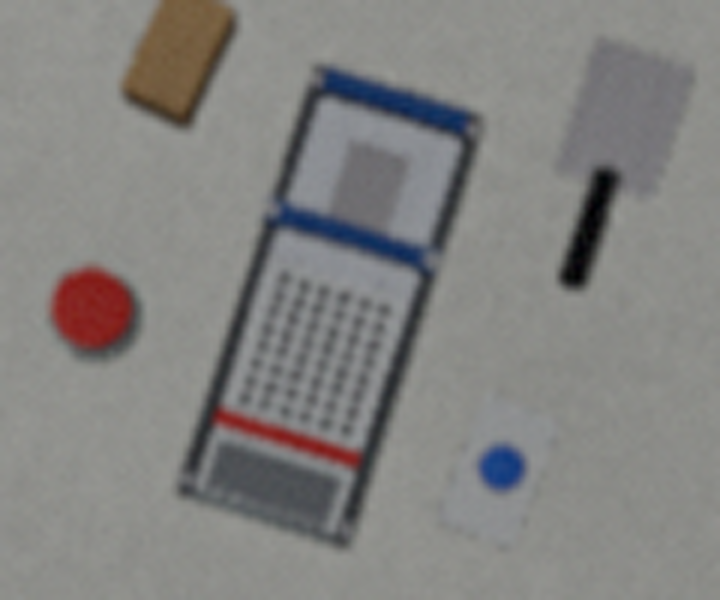

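View pics/scc.png

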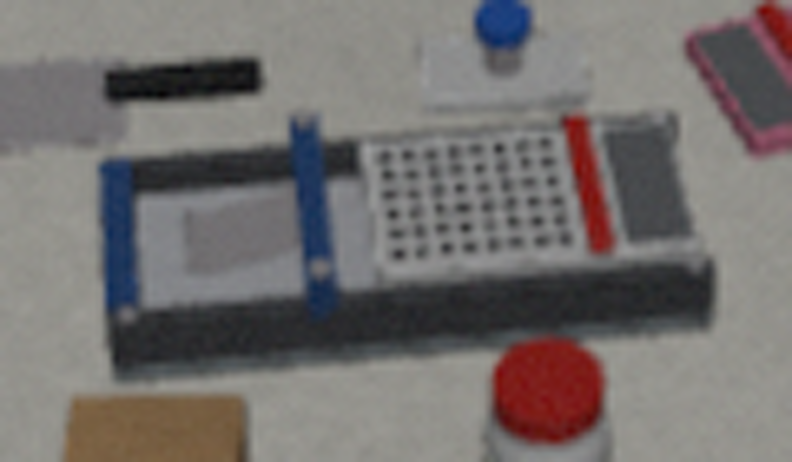

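The two crops show the bridge, the stop, the rail ends and the rib clearly. In the top crop the rib runs (218,415) to (358,460), the bridge middle is (355,235), the stop bar middle is (398,100), and the rail rear ends are (188,490) and (347,540).

```bash
cat > h.py <<'E'
import numpy as np
from cell import *
def ray(m,px,z):
    d=m["R"].T@np.linalg.inv(m["camera_matrix"])@np.array([px[0],px[1],1.]); c=-m["R"].T@m["t"]
    return c+d*(z-c[2])/d[2]
def rot(yaw):
    c,s=np.cos(yaw),np.sin(yaw); return np.array([[c,s,0],[s,-c,0],[0,0,-1.]])
E
python3 - <<'E'
from h import *
T=camera_model("top");S=camera_model("scene")
t=lambda x,y,z:ray(T,((x+.5)/6-.5+195,(y+.5)/6-.5+122),z)
s=lambda x,y,z:ray(S,((x+.5)/6.6-.5+175,(y+.5)/6.6-.5+175),z)
P={}
for f,n,a,b,z in[(t,"rear",(188,490),(347,540),.038),(t,"bridge92",(281,213),(433,257),.056),(t,"stop182",(320,82),(476,122),.046),(t,"rib",(218,415),(358,460),.051),
 (s,"bridge92",(303,118),(324,312),.056),(s,"stop182",(117,162),(122,312),.046),(s,"rib",(576,118),(602,250),.051)]:
    A,B=f(*a,z),f(*b,z);d=A-B;M=(A+B)/2;print(f is t,n,M.round(4),"w",np.linalg.norm(d).round(4),"perp yaw",np.degrees(np.arctan2(-d[0],d[1])).round(1));P[f is t,n]=M
for a,b in[("rear","bridge92"),("rear","stop182"),("bridge92","stop182"),("rib","bridge92")]:
  for k in(True,False):
    if (k,a) in P: d=P[k,b]-P[k,a];print(k,a,b,np.hypot(*d[:2]).round(4),np.degrees(np.arctan2(d[1],d[0])).round(1))
E
```

```text
True rear [0.4754 0.0146 0.038 ] w 0.1018 perp yaw -19.0
True bridge92 [ 0.6437 -0.0446  0.056 ] w 0.0965 perp yaw -17.8
True stop182 [ 0.7272 -0.0724  0.046 ] w 0.0992 perp yaw -16.1
True rib [0.5215 0.0007 0.051 ] w 0.0893 perp yaw -19.4
False bridge92 [ 0.6464 -0.0303  0.056 ] w 0.1295 perp yaw 160.5
False stop182 [ 0.7288 -0.0654  0.046 ] w 0.0994 perp yaw 160.4
False rib [0.5209 0.0043 0.051 ] w 0.0906 perp yaw 159.7
True rear bridge92 0.1784 -19.4
True rear stop182 0.2665 -19.1
True bridge92 stop182 0.088 -18.4
False bridge92 stop182 0.0896 -23.1
True rib bridge92 0.1303 -20.4
False rib bridge92 0.1302 -15.4
```

```bash
python3 - <<'E'
from h import *
import cv2
hand.command_gripper(0.0,40)
u=np.array([np.cos(np.radians(-19.2)),np.sin(np.radians(-19.2)),0])
p=np.array([.521,.002,0])-.034*u; p[2]=.2
bot.reach(p,rot(np.radians(-19.2)))
m=camera_model("wrist");cv2.imwrite("pics/w1.png",cv2.resize(capture("wrist"),(768,576),interpolation=cv2.INTER_CUBIC))
np.savez("w1.npz",**m)
print(bot.get_time(),bot.get_tool_pos(),bot.get_gripper_width(),bot.get_wrist_force())
E
```

```text
3.1083 [0.48902458 0.01252221 0.20000289] 0.000573536955646842 [ 0.62058667 -1.0339898  -0.06119653]
```

View pics/w1.png

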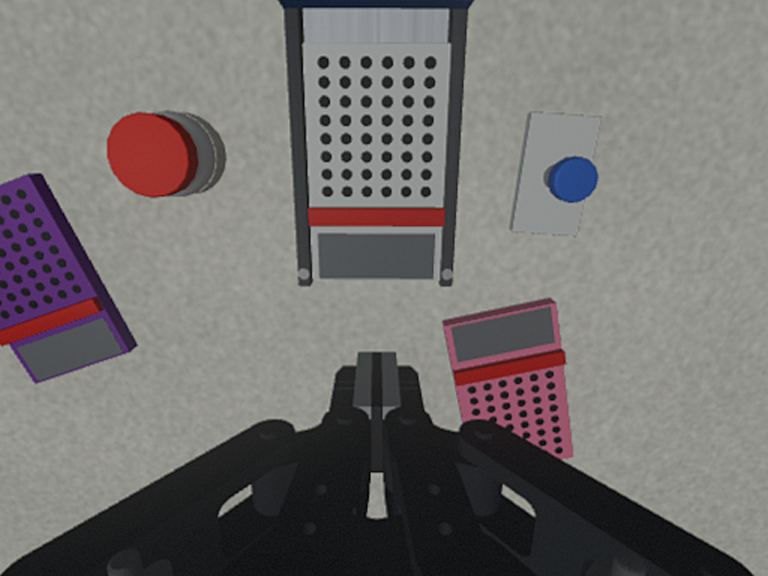

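Wrist view: aligned with the dock. The rib's rear face foot runs (309,226) to (443,226), the plate's rear edge is at row 279 from x=312 to 439, and the front corners are (303,43) and (451,43).

```bash
python3 - <<'E'
from h import *
m=dict(np.load("w1.npz"))
w=lambda x,y,z:ray(m,((x+.5)/1.5-.5,(y+.5)/1.5-.5),z)
Q={}
for n,a,b,z in[("ribfoot",(309,226),(443,226),.044),("rear",(312,279),(439,279),.044),("front",(303,43),(451,43),.044),("railrear",(299,276),(453,276),.038),("bridge lower front",(283,8),(473,8),.0385)]:
    A,B=w(*a,z),w(*b,z);M=(A+B)/2;Q[n]=M;print(n,M.round(4),"w",np.linalg.norm(A-B).round(4))
for a,b in[("rear","ribfoot"),("rear","front"),("rear","bridge lower front"),("railrear","bridge lower front")]:
    d=Q[b]-Q[a];print(a,b,np.hypot(*d[:2]).round(4),np.degrees(np.arctan2(d[1],d[0])).round(2))
E
```

```text
ribfoot [0.5145 0.0039 0.044 ] w 0.0907
rear [0.4792 0.0166 0.044 ] w 0.0893
front [ 0.6186 -0.0331  0.044 ] w 0.0889
railrear [0.4795 0.0161 0.038 ] w 0.1102
bridge lower front [ 0.6371 -0.0402  0.0385] w 0.1138
rear ribfoot 0.0375 -19.8
rear front 0.148 -19.64
rear bridge lower front 0.1677 -19.79
railrear bridge lower front 0.1673 -19.68
```

```bash
cat >> h.py <<'E'
YAW=np.radians(-19.6); u=np.array([np.cos(YAW),np.sin(YAW),0]); RIB=np.array([.5143,.0042,0])
def at(s,z): p=RIB+s*u; p[2]=z; return p
E
python3 - <<'E'
from h import *
bot.reach(at(-.018,.08),rot(YAW))
bot.movel(at(-.018,.05),feed=.1)
print(bot.get_time(),bot.get_wrist_force())
for z in np.arange(.045,.025,-.002):
    bot.movel(at(-.018,z),feed=.03)
    f=bot.get_wrist_force();print(round(z,4),bot.get_tool_pos().round(4),f.round(1))
    if f[2]>22: break
print(bot.get_time())
E
```

```text
4.1083 [0.41890078 0.16532495 0.70622245]
0.045 [0.4974 0.0102 0.0451] [-0.5 -0.  -0.3]
0.043 [0.4976 0.0102 0.0431] [0.8 0.5 3.6]
0.041 [0.4975 0.0103 0.0411] [ 1.4 -0.3  4.4]
0.039 [0.4975 0.0103 0.0391] [ 0.9 -0.4  5.8]
0.037 [0.4975 0.0102 0.0371] [-0.4 -0.6  8.1]
0.035 [0.4976 0.0103 0.0352] [-0.6 -0.1 10.1]
0.033 [0.4976 0.0103 0.0341] [-8.4 -0.4 33.1]
5.925
```

```bash
python3 - <<'E'
from h import *
z=.0332
for s in np.arange(-.014,.079,.004):
    bot.movel(at(s,z),feed=.03)
    f=bot.get_wrist_force();p=bot.get_tool_pos();print(round(s,4),round((p-RIB)@u,4),p[2].round(4),"cmd",round(z,4),"push",(-f@u).round(1),"Fz",f[2].round(1))
    if -f@u>35 or f[2]>60: print("halt");break
    z+=np.clip((f[2]-24)*2e-5,-.0004,.0004)
print(bot.get_time())
import cv2;cv2.imwrite("pics/w2.png",cv2.resize(capture("wrist"),(768,576),interpolation=cv2.INTER_CUBIC))
E
```

```text
-0.014 -0.0133 0.0343 cmd 0.0332 push 3.9 Fz 24.8
-0.01 -0.0092 0.0343 cmd 0.0332 push 3.5 Fz 25.6
-0.006 -0.0052 0.0344 cmd 0.0332 push 4.2 Fz 25.3
-0.002 -0.0012 0.0344 cmd 0.0333 push 3.4 Fz 24.6
0.002 0.0028 0.0344 cmd 0.0333 push 3.5 Fz 24.3
0.006 0.0068 0.0344 cmd 0.0333 push 3.2 Fz 24.2
0.01 0.0108 0.0344 cmd 0.0333 push 2.8 Fz 23.5
0.014 0.0148 0.0344 cmd 0.0333 push 2.9 Fz 23.1
0.018 0.0188 0.0344 cmd 0.0333 push 2.8 Fz 23.2
0.022 0.0228 0.0344 cmd 0.0333 push 2.7 Fz 22.9
0.026 0.0268 0.0344 cmd 0.0332 push 3.4 Fz 23.3
0.03 0.0309 0.0344 cmd 0.0332 push 2.6 Fz 22.6
0.034 0.0348 0.0344 cmd 0.0332 push 2.7 Fz 23.2
0.038 0.0389 0.0344 cmd 0.0332 push 1.7 Fz 23.0
0.042 0.0425 0.0344 cmd 0.0332 push 5.1 Fz 24.8
0.046 0.0463 0.0343 cmd 0.0332 push 7.0 Fz 25.4
0.05 0.0503 0.0344 cmd 0.0332 push 6.6 Fz 24.8
0.054 0.0543 0.0343 cmd 0.0332 push 6.0 Fz 24.0
0.058 0.0584 0.0343 cmd 0.0332 push 5.1 Fz 22.8
0.062 0.0625 0.0343 cmd 0.0332 push 4.4 Fz 21.7
0.066 0.0665 0.0343 cmd 0.0331 push 3.5 Fz 22.1
0.07 0.0705 0.0343 cmd 0.0331 push 4.4 Fz 20.7
0.074 0.0745 0.0342 cmd 0.033 push 3.3 Fz 22.0
0.078 0.0785 0.0341 cmd 0.033 push 3.2 Fz 21.9
12.725
```

View pics/w2.png

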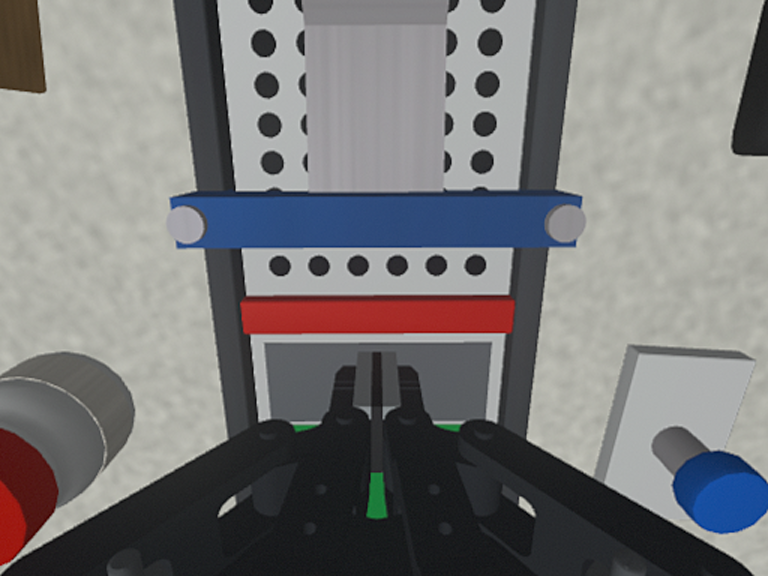

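Plate is under the bridge and leaf with about 13 mm left (rib at row 333, bridge front at row 247). I'll keep pressing and sliding to the stop.

```bash
python3 - <<'E'
from h import *
z=.0329
for s in np.arange(.081,.125,.0015):
    bot.movel(at(s,z),feed=.03)
    f=bot.get_wrist_force();p=bot.get_tool_pos();print(round(s,4),round((p-RIB)@u,4),p[2].round(4),"push",(-f@u).round(1),"Fz",f[2].round(1))
    if -f@u>28 or f[2]>60 or p[2]>.037: print("halt");break
    z+=np.clip((f[2]-22)*2e-5,-.0004,.0004)
print(bot.get_time())
import cv2;cv2.imwrite("pics/w3.png",cv2.resize(capture("wrist"),(768,576),interpolation=cv2.INTER_CUBIC))
E
```

```text
0.081 0.0815 0.0341 push 4.5 Fz 22.7
0.0825 0.0828 0.0341 push 6.4 Fz 23.4
0.084 0.0842 0.0341 push 6.6 Fz 22.6
0.0855 0.0857 0.034 push 6.2 Fz 21.6
0.087 0.0872 0.034 push 5.9 Fz 21.7
0.0885 0.0886 0.034 push 7.0 Fz 22.5
0.09 0.0902 0.034 push 7.0 Fz 21.6
0.0915 0.0916 0.034 push 6.3 Fz 22.1
0.093 0.093 0.034 push 7.2 Fz 23.1
0.0945 0.0945 0.034 push 6.5 Fz 21.4
0.096 0.096 0.034 push 6.0 Fz 22.2
0.0975 0.0975 0.034 push 6.4 Fz 21.6
0.099 0.099 0.034 push 7.2 Fz 21.2
0.1005 0.0994 0.034 push 15.6 Fz 30.5
0.102 0.0995 0.034 push 25.5 Fz 37.4
0.1035 0.0996 0.0339 push 33.7 Fz 41.2
halt
16.775
```

View pics/w3.png

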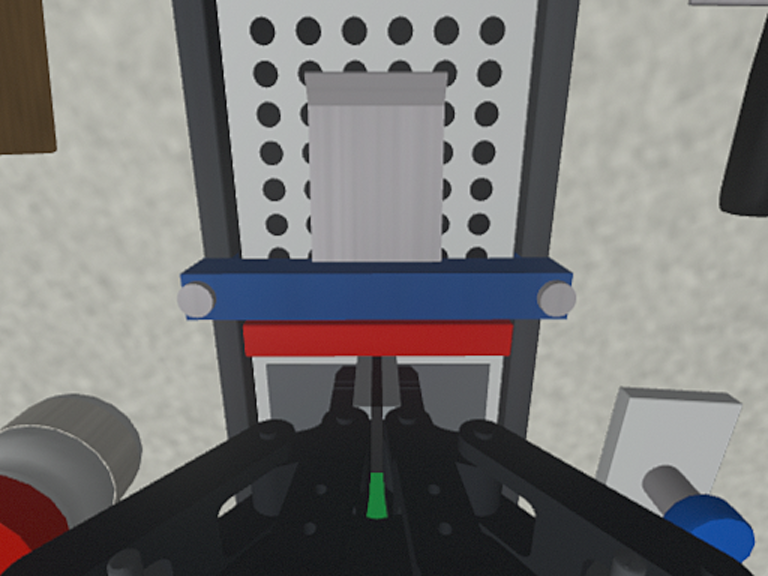

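```bash
python3 - <<'E'
from h import *
bot.movel(at(.1005,.0338),feed=.02);print(bot.get_wrist_force().round(1))
bot.movel(at(.0995,.06),feed=.05)
bot.movel(at(.06,.2),feed=.15)
print(bot.get_wrist_force().round(1),bot.get_time())
import cv2;np.savez("w4.npz",**camera_model("wrist"));cv2.imwrite("pics/w4.png",cv2.resize(capture("wrist"),(768,576),interpolation=cv2.INTER_CUBIC))
E
```

```text
[-9.6  4.2 16.3]
[ 0.1  0.6 -0.2] 18.9167
```

View pics/w4.png

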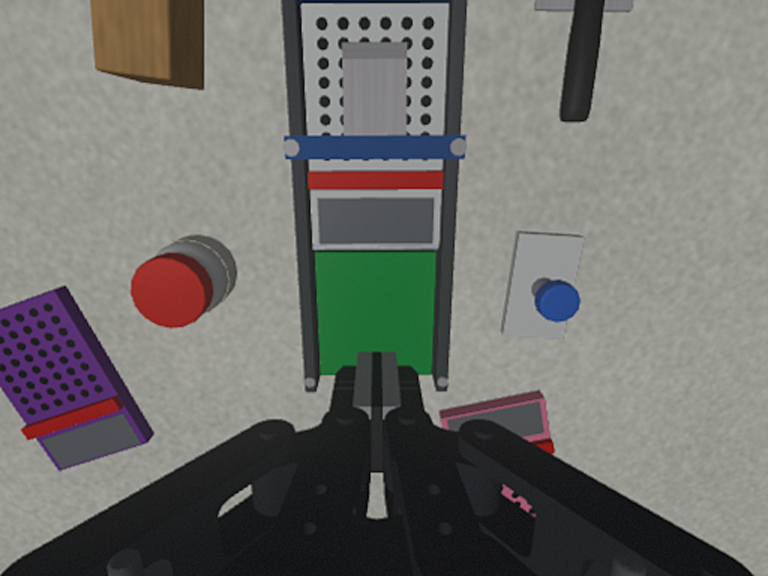

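The plate's front is at the stop (row 3), the rib foot at row 188, the rear edge at row 248 and the green bed behind it. I'll check home position and bed height numerically.

```bash
python3 - <<'E'
from h import *
m=dict(np.load("w4.npz"))
w=lambda x,y,z:ray(m,((x+.5)/1.5-.5,(y+.5)/1.5-.5),z)
L=lambda x,y,z:((w(x,y,z)-RIB)@u*1e3).round(1)
o=L(375,159,.056)-85
print("bridge front top",o+85,"rib face",L(375,189,.034)-o,"plate rear",L(375,247,.034)-o,"front/stop",L(375,3,.034)-o,"rail rear",L(375,383,.038)-o)
for z in(.03,.0205):print(z,"bed front",L(375,251,z)-o,"bed rear",L(340,375,z)-o,"width",np.linalg.norm(w(316,300,z)-w(437,300,z)).round(4))
E
```

```text
bridge front top 130.4 rib face 64.69999999999999 plate rear 24.5 front/stop 174.79999999999998 rail rear -81.9
0.03 bed front 20.599999999999994 bed rear -79.4 width 0.0902
0.0205 bed front 18.39999999999999 bed rear -84.7 width 0.0929
```

Rib face is at 64.7 mm (65 expected), the front is at 174.8 mm (stop at 175), and the bed's length matches its raised height (100.0 mm at z=30 mm).

```bash
python3 -c "
from cell import *
print(bot.get_time(),order.sign_off())"
```

```text
the job is handed in; nothing more can be done
18.9667 None
```

The plate is home against the end stop, under the bridge and leaf. The green bed has sprung back up behind it, nothing else was touched, and the job was handed in at 19.0 s.

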